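# Show both faces of the bandless cap to the inspection camera

### The arm

A 7-joint arm with a two-finger parallel gripper is mounted at the origin on the work surface. World frame = base frame: x ahead of the robot, y to its left, z up, the work surface at z = 0. Lengths are in m, angles in rad, forces in N, time in s.
With the tool pointing down it reaches from about 0.4 to 0.85 m from the base axis. Payload 10.4 kg.
Tool frame: the origin (TCP) lies at the very end of the fingers, on their centre line; the grasp point (between the pads) lies 19 mm behind it (grip_point_offset is the distance from the TCP to the grasp point, in m); z points along the fingers, y is the line along which they close (so a half turn about z gives the same grasp; the last joint's range is limited). The gripper opens to 87 mm and grips with 3 to 60 N. Pads are 19 mm wide; open, the fingers measure 117 mm over their backs; the gripper's body (75 mm by 190 mm) begins 51 mm behind the grasp point.
Start: joints at [-1.36, 0.332, -0.065, 1.46, 0.022, 1.35, -0.088], TCP at [0.145, 0.608, 0.223] pointing down, gripper open.
Joint ranges: [-2.6, 2.6], [-0.5, 2.12], [-1.47, 1.34], [0.16, 2.42], [-1.27, 4.41], [0.06, 2.06], [-2.6, 2.6]. Speed limits (rad/s): [2.22, 2.22, 2.79, 2.79, 3.14, 3.14, 3.14].

### API

Orientations are given as a unit quaternion [x, y, z, w].
In Python, from bench import * gives the robot as it stands.
- The arm moves only by the tool play_rows, never from a script. Its argument "increments" is text: rows parted by semicolons, each of 7 numbers parted by spaces: the turn, a rotation vector about the tool's x, y, z in rad, then the shift along the tool's x, y, z in m, then the opening, from 0 (shut) to 1 (fully open). A call has 1 to 8 rows; each row is the pose to reach, as a shift and turn from the pose commanded when the call began, along the tool's axes at that moment; what a row does not reach only later rows make up. A row lasts 1/10 s, in which the tool goes at most 50 mm and 8.59 degrees, less where a joint would pass 70% of its speed; a pose out of reach is approached as far as the arm can. A call with a gripper value outside its range is refused whole. The fingers move at their own pace and stop on an object; "grip_force" is the grip in N (left out, the last holds). Time passes only in rows, so rows that repeat a pose let the fingers close. It gives the time, the measured TCP pose, the force, the opening and the grip force at its end, in the units of the state.
- read_state(): the state, without advancing time (a new reading comes with each control period).
- camera(name): name is "scene" or "side" or "wrist"; returns a dict with "color" (420x560x3 uint8, red, green, blue), "fx", "fy", "cx", "cy" (pixels), "camera_from_world" (4x4, takes a point from world to camera coordinates); the wrist camera has in their place "mount" (4x4, takes a point from camera to tool coordinates, whose origin is the TCP and whose axes are the flange's). Camera axes: x right, y down, z forward; pixel columns grow to the right and rows downward; lengths in m; the calibration is good to about 2 mm. A picture is of the moment at which its call begins: read the wrist's pose just before it. There is no depth.
- close_job(): hands the job in; it is judged then, once.
The state is a dict: "time": time; "joint_positions": joint angles; "joint_vel": joint speeds; "joint_torque": joint torques, N m; "ee_pos": TCP position; "eef_rot": TCP orientation; "ft_force": force on the tool from outside, world axes, zero at the start; "torque": the same for the moment, N m; "width": finger opening in m; "grip_force": force on a finger pad.
Only numpy, scipy, OpenCV 4.12 (cv2) and the standard library are available. Lean on these libraries where they do the work, as an engineer would, in place of code of your own. Each camera call takes 0.05 s, during which the arm holds its last target. There are 200 camera calls.

### The job

One of the six purple caps in the beech stand has lost its tamper band, so it is shorter than the other five: take it out and show it to the inspection camera. First hold its closed top square to the lens, centred and 100 mm in front of it, still for about a second; then turn the cap round, show the open mouth in the same way, and finish there, still holding the cap up in the air. Do not touch the camera or its stand, and leave everything else where it is.

Things in the scene. Friction and masses are not known exactly. Their poses are not given: they have to be found in the camera images.
- cap_bandless: the cap to show: ribbed purple screw cap without tamper band, 48 mm across, 18 mm long along its axis (the other five: 29 mm). Origin at its centre. Its y axis is the cap's axis and points out of the closed top; the open mouth faces -y. It starts on edge in one of the stand's six slots, axis level and along the row, closed top to the left (+y side)
- cap_top (a point): centre of the outside of the closed top of the bandless cap, 9 mm from the cap's centre
- cap_mouth (a point): centre of the open mouth (rim plane) of the bandless cap, 9 mm from the cap's centre on the other side
- lens (a point): front of the camera's lens, in the middle of a ring light 82 mm across whose front is level with this point; 205 to 290 mm above the table. The x axis points out of the lens along the line of sight, z is up in the picture; the camera looks to the right (-y side), tilted 0.08 to 0.35 rad down. A face is shown at x = 100 mm, y = z = 0 of this frame
- camera_stand: the camera's heavy fixed stand, not to be touched: base plate 170 x 150 x 16 mm, column 22 mm thick and 426 mm tall at the origin. It carries a clamp and the grey camera, 50 mm wide, which looks along this body's x axis; the lens is about 160 mm ahead of the column
- stand: slotted beech stand, fixed: base board 70 x 380 x 12 mm, two toothed rails along its y axis, 42 mm wide over both, teeth 59 mm high; origin under its middle. Six slots 33 mm wide, 56 mm apart (y = -140 to 140 mm); the caps stand on edge on sloped floors, centres 66 mm above the table, axes along the stand's y
- cap_a: another purple cap, with its tamper band: diameter 48 mm, length 29 mm, in another slot; origin at its centre, y axis out of its closed top. To be left in its slot
- cap_b: another purple cap, with its tamper band: diameter 48 mm, length 29 mm, in another slot; origin at its centre, y axis out of its closed top. To be left in its slot
- cap_c: another purple cap, with its tamper band: diameter 48 mm, length 29 mm, in another slot; origin at its centre, y axis out of its closed top. To be left in its slot
- cap_d: another purple cap, with its tamper band: diameter 48 mm, length 29 mm, in another slot; origin at its centre, y axis out of its closed top. To be left in its slot
- cap_e: another purple cap, with its tamper band: diameter 48 mm, length 29 mm, in another slot; origin at its centre, y axis out of its closed top. To be left in its slot
- preform: bystander: frosted glass preform tube standing neck down, 33 mm across its collar, 101 mm tall; origin under its foot
- tamper_ring: bystander: yellow nylon tamper ring lying flat, 49 mm across, 9 mm high; origin under its centre
- dial_indicator: bystander: chrome dial indicator on a magnetic base 60 x 50 x 55 mm, 177 mm tall overall, dial 58 mm across; origin under the base
- plug_gauge: bystander: steel plug gauge standing on its 35 mm plug, 81 mm tall; origin under its foot
- ring_gauge: bystander: steel ring gauge lying flat, 64 mm across, 16 mm high; origin under its centre
- caliper: bystander: caliper lying flat, 230 mm long along its y axis, 12 mm high; origin under its middle
Things that resemble listed ones, but are neither listed nor needed, are in the scene too. Leave any green or red look-alike of the cap_bandless alone.

How it is judged:
By the outcome, as a careful person would: the job done as asked, in the order asked, and still so for the second after the job is handed in, while the arm keeps its last pose, push and grip.
It also fails if it takes over 50 s, if anything falls off the work surface, if the arm or the gripper's body presses on something with over 40 N, if the wrist force passes 120 N, or if a joint passes its speed limit or range.

## Working session

There is one attempt and no reset: what is moved stays moved. The work goes in short steps, Python scripts to look and compute and a tool call to move; the robot and the scene stay as the last step left them, time stands still between calls to the robot, and variables do not carry over. Pictures are saved under pics/ and viewed, at most 10 in all, crops included, and the job is handed in when it is done.

Besides the shell and the picture viewer there is one more tool, called after ">>>" by a JSON object that holds its "fn" and its "kwargs", one argument or row to a line. play_rows: Moves the arm, as the interface text tells. Its arguments: {"type":"object","properties":{"increments":{"type":"string"},"grip_force":{"type":"number"}},"required":["increments"]}

```bash
mkdir -p pics; ls
python3 - <<'E'
from bench import *
import cv2,json,numpy as np
s=read_state();print(s)
for n in("scene","side"):
    c=camera(n);cv2.imwrite(f"pics/{n}0.png",cv2.resize(c["color"][:,:,::-1],(800,600),interpolation=cv2.INTER_CUBIC));cv2.imwrite(f"pics/{n}raw.png",c["color"][:,:,::-1])
    json.dump({k:np.array(c[k]).tolist() for k in c if k!="color"},open(n+".json","w"));print(n,c["fx"],c["cx"],c["cy"],np.round(c["camera_from_world"],3).tolist())
E
```

```text
pics
{'time': 0.0, 'joint_positions': array([-1.35963408,  0.33288938, -0.06470102,  1.46091782,  0.02161374,
        1.34985986, -0.08849252]), 'joint_vel': array([-2.77325128e-03,  1.07175491e-04, -1.52864878e-03, -1.92004350e-04,
       -7.79696457e-05, -1.34273716e-03, -1.69950599e-03]), 'joint_torque': array([-6.85408140e-04, -6.23263407e+01,  2.42640590e-02, -3.89885581e+01,
       -6.12264290e-02,  4.01084963e-02,  1.68789197e-04]), 'ee_pos': array([0.14469817, 0.60764526, 0.22175421]), 'eef_rot': array([ 1.16599288e-01,  9.93178801e-01, -6.87843202e-04, -4.34137382e-05]), 'ft_force': array([-0.44679782,  0.60188943, -0.66934361]), 'torque': array([ 0.02842293, -0.01184962, -0.00204187]), 'grip_force': 0.0, 'width': 0.08735509591031786}
scene 399.5760942434182 274.8279186541978 210.7160854485248 [[-0.791, 0.612, -0.01, 0.453], [0.456, 0.578, -0.677, -0.158], [-0.408, -0.54, -0.736, 1.467], [0.0, 0.0, 0.0, 1.0]]
side 480.36775635440756 283.087141972721 201.97564809808372 [[0.906, -0.424, -0.011, -0.492], [-0.324, -0.676, -0.661, 0.286], [0.273, 0.602, -0.75, 1.523], [0.0, 0.0, 0.0, 1.0]]
```

View pics/scene0.png

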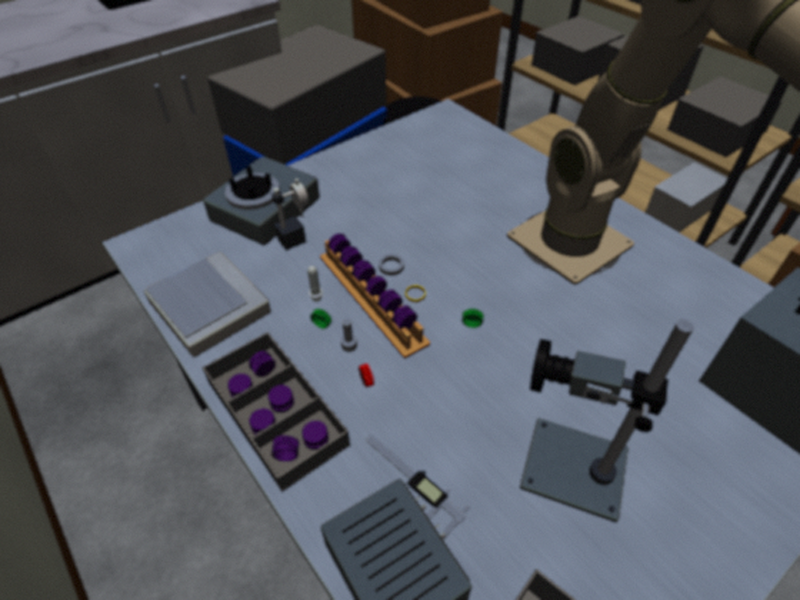

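View pics/side0.png

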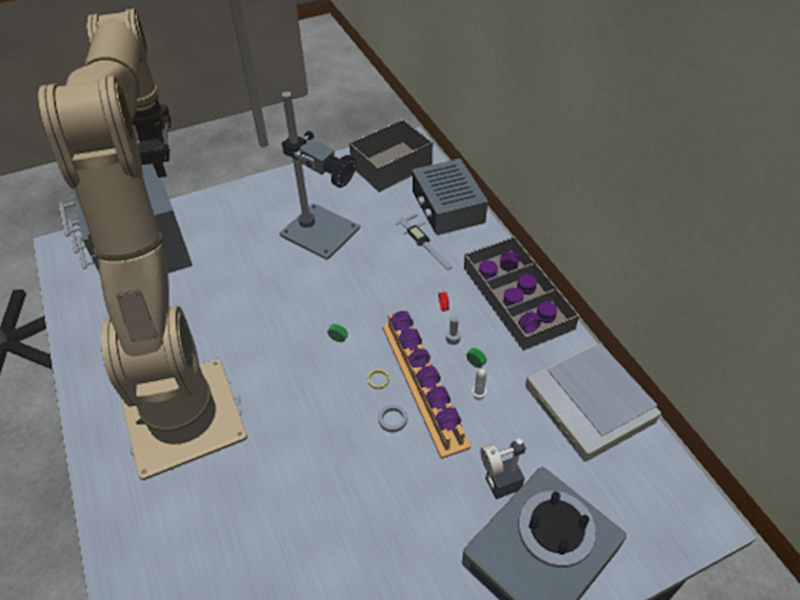

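The scene view shows the stand running from (335,240) to (415,345). Its six caps are the candidates; the purple caps in the tray at (260,400) and the green (320,318), (472,318) and red (367,375) look-alikes are excluded. The side view shows the stand from (400,320) to (450,420) and the camera at (320,155), with its lens at about (343,170). Next are enlarged crops to pick the short cap.

Run:
```python
import cv2,numpy as np
a=cv2.imread("pics/sceneraw.png");b=cv2.imread("pics/sideraw.png")
f=lambda im,x,y,w,h,s:cv2.convertScaleAbs(cv2.resize(im[y:y+h,x:x+w],(w*s,h*s),interpolation=cv2.INTER_CUBIC),alpha=1.6)
m=np.hstack([f(a,220,155,84,98,6)[:588,:],f(b,264,210,70,117,5)[:585].copy().repeat(1,0) if 0 else cv2.copyMakeBorder(f(b,264,210,58,117,5),0,3,0,0,0)]);print(m.shape)
cv2.imwrite("pics/crop.png",m)
m=np.hstack([f(a,365,220,105,145,4),f(b,190,60,75,145,4)]);print(m.shape);cv2.imwrite("pics/cam.png",m)
```

```text
(588, 794, 3)
(580, 720, 3)
```

View pics/crop.png

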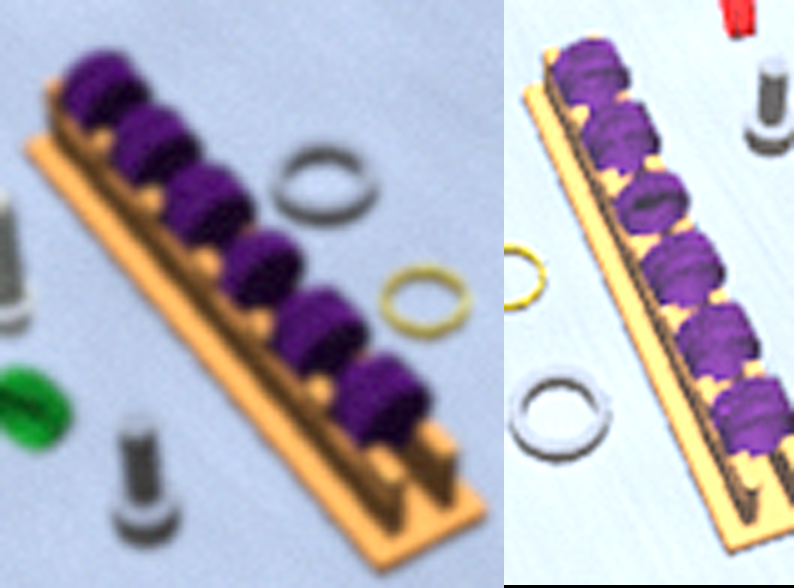

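View pics/cam.png

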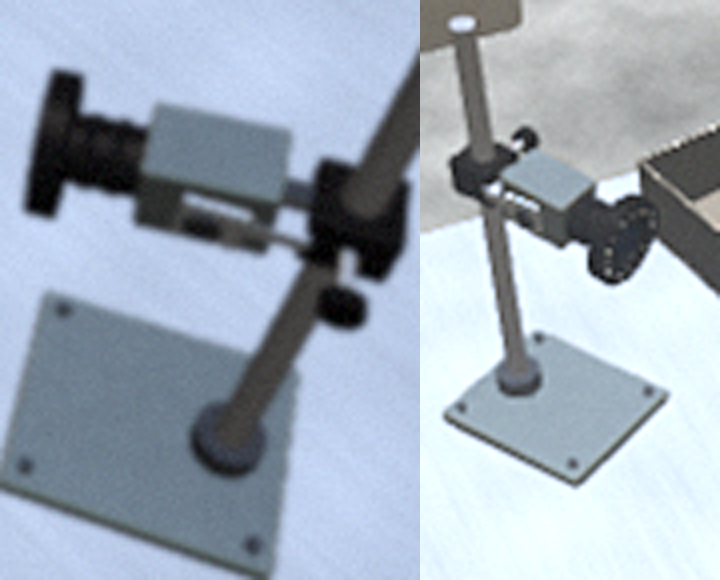

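The crop shows the short cap: scene crop (262,268), fourth from the far end, and side crop (653,203), third from the camera-side (+y) end. Both views agree on the same slot. The second crop gives the camera-stand corners, the lens ring at scene (40,141) and side (627,238), and the column.

```bash
cat > h.py <<'E'
import numpy as np,json,cv2
from scipy.optimize import least_squares
from scipy.spatial.transform import Rotation as R
C={n:json.load(open(n+".json")) for n in("scene","side")}
def proj(n,P):
    c=C[n];T=np.array(c["camera_from_world"]);q=np.atleast_2d(P)@T[:3,:3].T+T[:3,3]
    return np.c_[c["fx"]*q[:,0]/q[:,2]+c["cx"],c["fy"]*q[:,1]/q[:,2]+c["cy"]]
def tri(ps,pd,x0=(.6,.3,.1)):
    r=least_squares(lambda X:np.r_[proj("scene",X)[0]-ps,proj("side",X)[0]-pd],x0);return r.x,r.fun
E
python3 - <<'E'
from h import *
A=lambda u,v:np.array([220+u/6-.4,155+v/6-.4]);B=lambda u,v:np.array([264+(u-504)/5-.4,210+v/5-.4])
D=lambda u,v:np.array([365+u/4-.4,220+v/4-.4]);E=lambda u,v:np.array([190+(u-420)/4-.4,60+v/4-.4])
obs=[("scene",(.035,-.19,.012),A(25,148)),("scene",(.035,.19,.012),A(382,558)),("scene",(-.035,.19,.012),A(485,510)),
("side",(-.035,.19,.012),B(525,93)),("side",(-.035,-.19,.012),B(730,545)),
("scene",(0,.028,.066),A(262,268)),("side",(0,.028,.066),B(653,203))]
def f(p):
    M=R.from_euler('z',p[2]).as_matrix()
    return np.concatenate([proj(n,M@np.array(q)+[p[0],p[1],0])[0]-o for n,q,o in obs])
r=least_squares(f,[.6,0,0]);print("stand",r.x,np.round(r.fun,1))
M=R.from_euler('z',r.x[2]).as_matrix();print("cap",M@[0,.028,.066]+[*r.x[:2],0], tri(A(262,268),B(653,203)))
for nm,a,b in [("lens",D(40,141),E(627,238)),("coltop",np.array([684,325])*.7-.3,E(461,22)),("colbase",D(228,445),E(520,382)),
 ("c1",D(45,292),E(667,395)),("c2",D(298,375),E(538,335)),("c3",D(270,575),E(446,413)),("c4",D(0,487),E(577,483)),
 ]: print(nm,*[np.round(t,3) for t in tri(a,b)])
for nm,a,b in [("c4'",D(0,487),E(667,395)),("c1'",D(45,292),E(577,483)),("c3'",D(270,575),E(538,335)),("c2'",D(298,375),E(446,413))]: print(nm,*[np.round(t,3) for t in tri(a,b)])
E
```

```text
stand [ 0.52176952 -0.14988787 -0.07877353] [-0.9 -1.4 -0.7  1.4  1.  -0.7 -0.8 -1.3  0.1  1.   0.   0.6 -0.   0.1]
cap [ 0.5239729 -0.1219747  0.066    ] (array([ 0.52350004, -0.12278153,  0.06771802]), array([-0.03937212,  0.00523585, -0.03985005, -0.00451609]))
lens [0.543 0.325 0.267] [ 0.666 -0.189  1.053  0.361]
coltop [0.46  0.46  0.426] [ 0.491 -0.221  0.906  0.544]
colbase [0.458 0.462 0.018] [-0.115  0.036 -0.178 -0.07 ]
c1 [0.529 0.332 0.097] [-6.523  1.697 -9.708 -2.981]
c2 [0.452 0.467 0.099] [-5.69   1.921 -9.103 -3.88 ]
c3 [ 0.428  0.529 -0.092] [ 5.971 -1.935  9.322  3.777]
c4 [ 0.522  0.377 -0.094] [ 7.249 -1.8   10.548  3.047]
c4' [0.588 0.391 0.008] [ 0.076 -0.018  0.12   0.033]
c1' [0.462 0.313 0.011] [ 0.029 -0.008  0.04   0.013]
c3' [0.501 0.53  0.009] [-0.125  0.039 -0.211 -0.083]
c2' [0.379 0.459 0.012] [-0.136  0.047 -0.202 -0.089]
```

```bash
cat >> h.py <<'E'
def plan(s,P,Rt):
    """increment (tool axes) from state s to TCP pos P, rotation matrix Rt"""
    R0=R.from_quat(s["eef_rot"]).as_matrix()
    return np.round(np.r_[R.from_matrix(R0.T@Rt).as_rotvec(),R0.T@(np.array(P)-s["ee_pos"])],4)
def down(yaw):
    y=np.array([np.cos(yaw),np.sin(yaw),0]);z=np.array([0,0,-1.]);return np.c_[np.cross(y,z),y,z]
def log(s):
    open("log.jsonl","a").write(json.dumps({k:np.array(s[k]).tolist() for k in("joint_positions","ee_pos","eef_rot")})+"\n")
E
python3 - <<'E'
from bench import *
from h import *
s=read_state();log(s)
print(plan(s,(.36,.19,.30),down(.65)),plan(s,(.524,-.122,.20),down(-.079)))
a=cv2.imread("pics/sceneraw.png");b=cv2.imread("pics/sideraw.png")
f=lambda im,x,y,w,h,s:cv2.convertScaleAbs(cv2.resize(im[y:y+h,x:x+w],(w*s,h*s),interpolation=cv2.INTER_CUBIC),alpha=2)
m=np.hstack([f(a,370,232,76,60,7)[:420],cv2.resize(f(b,205,95,52,60,7),(364,420))])
m=m[:,:800];print(m.shape);m=cv2.resize(m,None,fx=800/m.shape[1],fy=800/m.shape[1]) if m.shape[1]>800 else m
cv2.imwrite("pics/cam2.png",m)
E
```

```text
[-1.200e-03  5.000e-04  6.871e-01 -3.062e-01 -3.565e-01 -7.770e-02] [-1.0000e-03  9.0000e-04  1.4161e+00 -5.3800e-01 -6.2190e-01  2.2600e-02]
(420, 800, 3)
```

View pics/cam2.png

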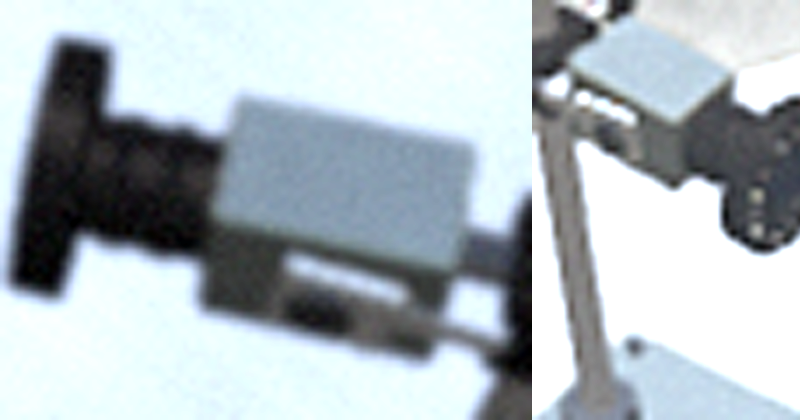

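The enlarged crop shows the camera's top-face corners. In the scene half they are at (238,97), (473,145), (455,272) and (213,215), and in the side half at (682,118), (565,68), (636,15) and (735,72). I'll triangulate them for the tilt and start moving.

Run:
```python
from h import *
S=lambda u,v:np.array([370+u/7-.43,232+v/7-.43]);D=lambda u,v:np.array([205+(u-532)/7-.43,95+v/7-.43])
p=[tri(S(*a),D(*b)) for a,b in [((238,97),(682,118)),((473,145),(565,68)),((455,272),(636,15)),((213,215),(735,72))]]
for q in p: print(np.round(q[0],4),np.round(q[1],1))
P=[q[0] for q in p]
for f,r in((0,1),(3,2)):
    v=P[f]-P[r];print(np.linalg.norm(v),np.degrees(np.arctan2(v[1],v[0])),"tilt",np.arctan2(-v[2],np.hypot(*v[:2])))
print(np.linalg.norm(P[0]-P[3]),np.linalg.norm(P[1]-P[2]))
# ring ends in scene: fit predictions for tilts
L=np.array([.543,.325,.267])
for t in(.1,.15,.2,.25,.3,.35):
    y=np.radians(-59);d=np.array([np.cos(y)*np.cos(t),np.sin(y)*np.cos(t),-np.sin(t)])
    h=np.array([-np.sin(y),np.cos(y),0]);u=np.cross(d,h)
    an=np.linspace(0,6.28,200);c=L+.041*(np.outer(np.cos(an),h)+np.outer(np.sin(an),u))
    q=(proj("scene",c)+.43-[370,232])*7;k=(proj("side",c)+.43-[205,95])*7+[532,0]
    print(t,"scene top",q[q[:,1].argmin()].round(),"bot",q[q[:,1].argmax()].round(),"side L/R/top/bot",k[:,0].min().round(),k[:,0].max().round(),k[:,1].min().round(),k[:,1].max().round())
```

```text
[0.4971 0.3565 0.2957] [-0.1  0.  -0.1 -0. ]
[0.4583 0.4132 0.2992] [ 0.2 -0.1  0.4  0.2]
[0.5028 0.4385 0.3016] [-0.2  0.1 -0.3 -0.2]
[0.5354 0.3803 0.294 ] [ 0.2 -0.1  0.3  0.1]
0.06871276104706663 -55.618774756599244 tilt 0.051860866174290435
0.06713179431107187 -60.73385116054605 tilt 0.11467124596227705
0.04511567048217259 0.051212824909060865
0.1 scene top [67. 34.] bot [ 13. 292.] side L/R/top/bot 746.0 846.0 98.0 250.0
0.15 scene top [62. 33.] bot [ 17. 293.] side L/R/top/bot 746.0 846.0 99.0 249.0
0.2 scene top [58. 32.] bot [ 21. 293.] side L/R/top/bot 746.0 846.0 101.0 247.0
0.25 scene top [53. 32.] bot [ 25. 294.] side L/R/top/bot 745.0 847.0 103.0 246.0
0.3 scene top [49. 31.] bot [ 30. 295.] side L/R/top/bot 744.0 848.0 105.0 244.0
0.35 scene top [44. 31.] bot [ 34. 295.] side L/R/top/bot 743.0 849.0 106.0 242.0
```

>>> {"fn": "play_rows", "kwargs": {
  "increments": "0 0 0.1 -0.043 -0.05 -0.02 1;0 0 0.2 -0.077 -0.089 -0.04 1;0 0 0.3 -0.115 -0.134 -0.06 1;0 0 0.4 -0.153 -0.178 -0.07 1;0 0 0.5 -0.19 -0.22 -0.078 1;0 0 0.55 -0.23 -0.267 -0.078 1;0 0 0.6 -0.26 -0.30 -0.078 1;0 0 0.7 -0.29 -0.335 -0.078 1"
}}

```text
time: 0.9
ee_pos: [0.325, 0.2603, 0.2992]
eef_rot: [0.451, 0.892, 0.0, -0.0]
ft_force: [0.6, 0.6, 0.6]
width: 0.0872
grip_force: 0.0
```

Run:
```python
from bench import *
from h import *
s=read_state();log(s);print(s["joint_positions"].round(3),s["ee_pos"])
print(plan(s,(.524,-.122,.20),down(-.079)))
```

```text
[-1.042 -0.185  0.223  1.848  0.041  1.474 -0.192] [0.32502556 0.26030157 0.29919008]
[ 2.000e-04 -6.000e-04  7.137e-01 -4.259e-01 -6.650e-02  9.900e-02]
```

>>> {"fn": "play_rows", "kwargs": {
  "increments": "0 0 0.1 -0.05 -0.008 0 1;0 0 0.2 -0.1 -0.016 0 1;0 0 0.3 -0.15 -0.024 0 1;0 0 0.4 -0.2 -0.031 0.01 1;0 0 0.5 -0.25 -0.039 0.02 1;0 0 0.6 -0.3 -0.047 0.04 1;0 0 0.7 -0.35 -0.055 0.06 1;0 0 0.714 -0.39 -0.061 0.06 1"
}}

```text
time: 1.7
ee_pos: [0.5053, -0.0859, 0.2378]
eef_rot: [0.735, 0.678, -0.0, -0.001]
ft_force: [0.8, 0.7, 0.1]
width: 0.087
grip_force: 0.0
```

Run:
```python
from bench import *
from h import *
s=read_state();log(s);print(s["joint_positions"].round(3),s["ee_pos"])
print(plan(s,(.524,-.122,.19),down(-.079)))
```

```text
[-0.638  0.067  0.76   1.764 -0.048  1.331  0.052] [ 0.50532047 -0.08593921  0.23779   ]
[-0.0016 -0.0002 -0.001  -0.0345  0.0216  0.0477]
```

>>> {"fn": "play_rows", "kwargs": {
  "increments": "0 0 0 -0.03 0.018 0.03 1;0 0 0 -0.0345 0.0216 0.048 1;0 0 0 -0.0345 0.0216 0.048 1;0 0 0 -0.0345 0.0216 0.048 1"
}}

```text
time: 2.1
ee_pos: [0.5245, -0.1199, 0.1916]
eef_rot: [0.734, 0.679, -0.0, -0.0]
ft_force: [-0.1, 0.7, 1.1]
width: 0.0868
grip_force: 0.0
```

Run:
```python
from bench import *
from h import *
s=read_state();log(s);print(s["joint_positions"].round(3),s["ee_pos"])
c=camera("wrist");json.dump({k:np.array(c[k]).tolist() for k in c if k!="color"},open("wrist.json","w"));print(c["fx"],c["cx"],c["cy"],np.round(c["mount"],3).tolist())
cv2.imwrite("pics/w1.png",cv2.resize(c["color"][:,:,::-1],(800,600)))
M=np.array(c["mount"]);R0=R.from_quat(s["eef_rot"]).as_matrix()
def pw(X):
    t=R0.T@(np.array(X)-s["ee_pos"]);q=M[:3,:3].T@(t-M[:3,3]);return np.array([c["fx"]*q[0]/q[2]+c["cx"],c["fy"]*q[1]/q[2]+c["cy"]])*800/560
for dy in(-.084,-.028,.028,.084):print(dy,pw((.524+.0787*(dy-.028)*1,-.122+dy-.028,.066)).round(), pw((.524,-.122+dy-.028,.09)).round())
```

```text
[-0.563  0.19   0.796  1.77  -0.143  1.242  0.193] [ 0.52446953 -0.1199433   0.19158387]
316.05986228253977 285.2801400803482 205.62309062436884 [[-0.0, -0.953, -0.303, 0.083], [1.0, -0.0, 0.0, -0.0], [-0.0, -0.303, 0.953, -0.162], [0.0, 0.0, 0.0, 1.0]]
-0.084 [407. 431.] [420. 451.]
-0.028 [408. 362.] [414. 378.]
0.028 [408. 285.] [408. 296.]
0.084 [408. 199.] [400. 204.]
```

View pics/w1.png

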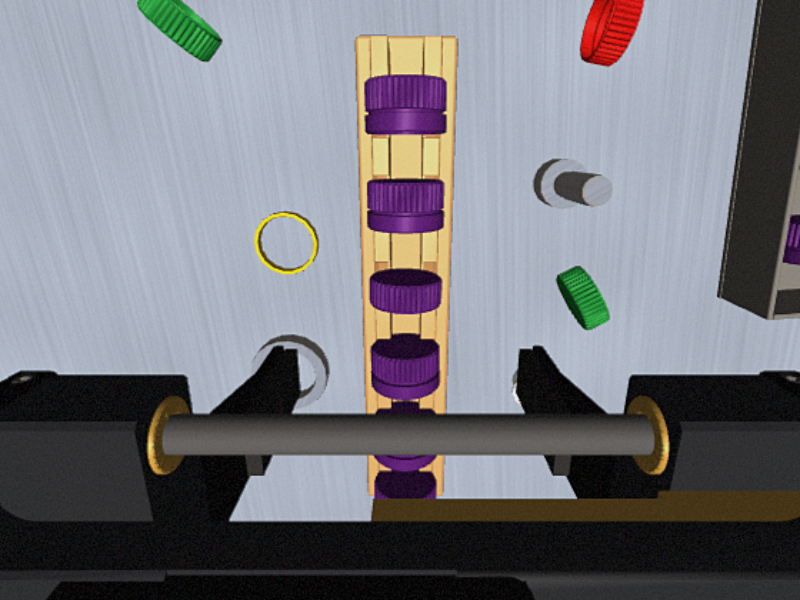

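The wrist view shows the short cap, with no band, at (405,290), 2 px left of the prediction, so x is about 1.7 mm less. The other caps with bands are at (405,105), (405,205) and (405,365). The preform is partly hidden behind the right finger, so I'll check clearances first.

Run:
```python
from bench import *
from h import *
k=.7
for n,a,b in(("preform",(315,297),(480,396)),("plug",(348,345),(453,341)),("dial",(290,240),(503,485)),("dialtop",(296,188),(505,450))):print(n,tri(np.array(a)*k,np.array(b)*k))
s=read_state()
print(plan(s,(.5225,-.1222,.047),down(-.079)))
```

```text
preform (array([ 6.22487205e-01, -2.34237928e-01, -5.57563482e-04]), array([-0.1436409 ,  0.00935435, -0.13917295, -0.00150091]))
plug (array([ 0.64153876, -0.06943765, -0.0025403 ]), array([ 0.1384016 , -0.01331283,  0.15401715,  0.00888017]))
dial (array([ 5.62016153e-01, -4.43071120e-01, -3.26124495e-05]), array([ 0.76745057, -0.032344  ,  0.61316508, -0.01459769]))
dialtop (array([ 0.54078383, -0.43780083,  0.1560222 ]), array([-3.72021816,  0.1648325 , -2.93663417,  0.06036116]))
[ 0.0006 -0.0006  0.0031 -0.0029 -0.0023  0.1453]
```

>>> {"fn": "play_rows", "kwargs": {
  "increments": "0 0 0.003 -0.0029 -0.0023 0.03 1;0 0 0.003 -0.0029 -0.0023 0.07 1;0 0 0.003 -0.0029 -0.0023 0.11 1;0 0 0.003 -0.0029 -0.0023 0.135 1;0 0 0.003 -0.0029 -0.0023 0.1453 1;0 0 0.003 -0.0029 -0.0023 0.1453 1;0 0 0.003 -0.0029 -0.0023 0.1453 1"
}}

```text
time: 2.85
ee_pos: [0.5234, -0.1229, 0.0478]
eef_rot: [0.735, 0.678, 0.001, 0.001]
ft_force: [-0.2, 0.5, -0.2]
width: 0.087
grip_force: 0.0
```

Run:
```python
from bench import *
from h import *
s=read_state();log(s);print(s["joint_positions"].round(3),s["ee_pos"],s["ft_force"])
print(plan(s,(.5225,-.1222,.047),down(-.079)))
```

```text
[-0.474  0.381  0.733  1.915 -0.31   0.958  0.324] [ 0.52335349 -0.1228995   0.0478172 ] [-0.24579719  0.49620917 -0.18939701]
[ 0.0023 -0.0006 -0.0004  0.0006 -0.0009  0.0008]
```

Close with about 15 N.

>>> {"fn": "play_rows", "kwargs": {
  "increments": "0 0 0 0 0 0 0.62;0 0 0 0 0 0 0.5;0 0 0 0 0 0 0.4;0 0 0 0 0 0 0.3;0 0 0 0 0 0 0.3;0 0 0 0 0 0 0.3",
  "grip_force": 15
}}

```text
time: 3.45
ee_pos: [0.5222, -0.1232, 0.0461]
eef_rot: [0.735, 0.678, 0.0, 0.0]
ft_force: [1.2, -0.6, 0.7]
width: 0.0479
grip_force: 15.0
```

>>> {"fn": "play_rows", "kwargs": {
  "increments": "0 0 0 0 0 -0.01 0.3;0 0 0 0 0 -0.03 0.3;0 0 0 0 0 -0.06 0.3;0 0 0 0 0 -0.10 0.3;0 0 0 0 0 -0.14 0.3;0 0 0 0 0 -0.18 0.3;0 0 0 0 0 -0.2 0.3;0 0 0 0 0 -0.2 0.3"
}}

```text
time: 4.25
ee_pos: [0.5235, -0.1238, 0.2497]
eef_rot: [0.735, 0.678, 0.002, 0.002]
ft_force: [-0.2, -0.2, 0.7]
width: 0.0475
grip_force: 15.0
```

Run:
```python
from bench import *
from h import *
s=read_state();log(s);print(s["joint_positions"].round(3),s["ee_pos"],s["ft_force"],s["width"])
c=camera("wrist")
cv2.imwrite("pics/w2.png",c["color"][100:330,130:440,::-1].repeat(2,0).repeat(2,1))
L=np.array([.543,.325,.267]);y=np.radians(-58.6);t=.10
d=np.array([np.cos(y)*np.cos(t),np.sin(y)*np.cos(t),-np.sin(t)])
x=-d;h=np.array([-np.sin(y),np.cos(y),0]);up=np.cross(d,h);
print(d,h,up)
Rt=np.c_[x,np.cross(-up,x),-up];C=L+.109*d;P=C+Rt[:,2]*.019
print(C,P,Rt.round(3)); print(plan(s,P,Rt)); 
Pm=C+Rt[:,2]*.019+.1*d; print("pre",Pm,plan(s,Pm,Rt))
```

```text
[-0.591  0.135  0.82   1.692 -0.103  1.353  0.165] [ 0.52345198 -0.12381877  0.24968662] [-0.23440868 -0.24772191  0.67050954] 0.04750839707656837
[ 0.51840675 -0.8492866  -0.09983342] [0.8535508  0.52100963 0.        ] [ 0.05201417 -0.08521289  0.99500417]
[0.59950634 0.23242776 0.25611816] [0.59851807 0.23404681 0.23721308] [[-0.518  0.854 -0.052]
 [ 0.849  0.521  0.085]
 [ 0.1    0.    -0.995]]
[ 0.0368  0.0975 -0.6278  0.3627  0.046   0.0131]
pre [0.65035874 0.14911815 0.22722974] [ 0.0368  0.0975 -0.6278  0.2822  0.1044  0.0233]
```

View pics/w2.png

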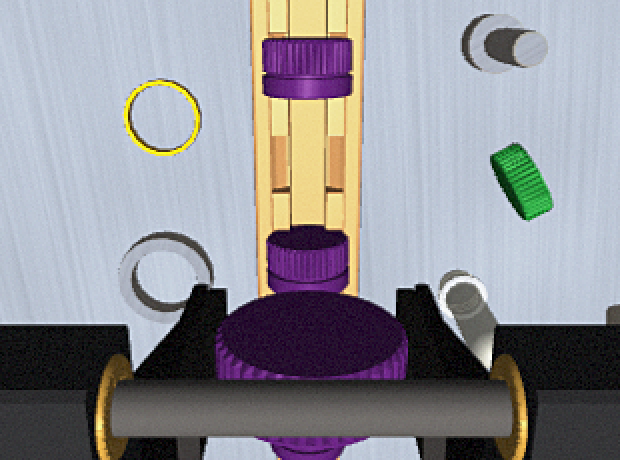

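The wrist crop shows the cap held between the pads, with its closed top facing tool +x (image up). The top's ellipse spans u 217–408, from its upper edge at v=290. I'll check its seating and move to the pre-show pose.

Run:
```python
from h import *
w=json.load(open("wrist.json"));M=np.array(w["mount"])
def pt(t):
    q=M[:3,:3].T@(np.array(t)-M[:3,3]);return np.array([(w["fx"]*q[0]/q[2]+w["cx"]-130)*2,(w["fy"]*q[1]/q[2]+w["cy"]-100)*2])
an=np.linspace(0,6.28,100)
for b in(-.2,-.1,0,.1,.2):
  for dz in (-.003,0,.003):
    n=np.array([np.cos(b),0,-np.sin(b)]);e=np.array([np.sin(b),0,np.cos(b)])
    c=[pt(np.array([0,0,-.019+dz])+n*.009+.024*(np.cos(a)*e+np.sin(a)*np.array([0,1,0]))) for a in an];c=np.array(c)
    print(b,dz,c.min(0).round(),c.max(0).round())
```

```text
-0.2 -0.003 [215. 300.] [409. 356.]
-0.2 0 [216. 296.] [407. 349.]
-0.2 0.003 [218. 291.] [406. 342.]
-0.1 -0.003 [214. 293.] [410. 368.]
-0.1 0 [216. 288.] [408. 361.]
-0.1 0.003 [218. 284.] [406. 354.]
0 -0.003 [214. 286.] [410. 381.]
0 0 [215. 282.] [408. 373.]
0 0.003 [217. 278.] [407. 366.]
0.1 -0.003 [213. 280.] [411. 393.]
0.1 0 [215. 276.] [409. 385.]
0.1 0.003 [217. 272.] [407. 377.]
0.2 -0.003 [213. 274.] [411. 405.]
0.2 0 [214. 270.] [409. 396.]
0.2 0.003 [216. 266.] [407. 388.]
```

>>> {"fn": "play_rows", "kwargs": {
  "increments": "0.01 0.02 -0.1 0.04 0.015 0 0.3;0.01 0.04 -0.2 0.08 0.03 0 0.3;0.02 0.06 -0.3 0.12 0.045 0 0.3;0.03 0.08 -0.4 0.17 0.06 0.01 0.3;0.0368 0.0975 -0.5 0.21 0.075 0.02 0.3;0.0368 0.0975 -0.6 0.25 0.09 0.0233 0.3;0.0368 0.0975 -0.6278 0.2822 0.1044 0.0233 0.3;0.0368 0.0975 -0.6278 0.2822 0.1044 0.0233 0.3"
}}

```text
time: 5.1
ee_pos: [0.6485, 0.1559, 0.2197]
eef_rot: [0.485, 0.873, 0.022, -0.048]
ft_force: [-0.8, -0.3, -0.8]
width: 0.0476
grip_force: 15.0
```

```bash
cat >> h.py <<'E'
L=np.array([.543,.325,.267]);yw=np.radians(-58.6);tl=.10
d=np.array([np.cos(yw)*np.cos(tl),np.sin(yw)*np.cos(tl),-np.sin(tl)])
def show(sgn,roll,dist=.1,off=np.zeros(3)):
    """sgn +1: tool x to lens (top). roll: turn of the tool z about d, 0=down"""
    hh=np.array([-np.sin(yw),np.cos(yw),0]);up=np.cross(d,hh)
    z=R.from_rotvec(d*roll).apply(-up);x=-d*sgn
    Rt=np.c_[x,np.cross(z,x),z];C=L+(dist+.009)*d+off
    return C+.019*z,Rt
E
python3 - <<'E'
from bench import *
from h import *
s=read_state();log(s);print(s["joint_positions"].round(3),s["ee_pos"],s["width"])
print(plan(s,*show(1,0)))
E
```

```text
[-0.642  0.504  0.575  1.324 -0.361  1.447  0.494] [0.64848205 0.15587654 0.2196504 ] 0.04755326624509989
[-0.0084 -0.005   0.0075  0.0941 -0.0013 -0.0077]
```

Run:
```python
import cv2,numpy as np
a=cv2.imread("pics/w2.png")[::2,::2].astype(int)
for u in(120,130,140,156,170,180,190):
    print(u*2,[(v*2,*a[v,u-1:u+2].mean(0).round().astype(int)[[0,2]]) for v in range(140,194,2)])
```

```text
240 [(280, np.int64(219), np.int64(194)), (284, np.int64(220), np.int64(195)), (288, np.int64(219), np.int64(194)), (292, np.int64(218), np.int64(191)), (296, np.int64(219), np.int64(194)), (300, np.int64(219), np.int64(193)), (304, np.int64(201), np.int64(179)), (308, np.int64(36), np.int64(27)), (312, np.int64(43), np.int64(32)), (316, np.int64(46), np.int64(37)), (320, np.int64(49), np.int64(38)), (324, np.int64(43), np.int64(34)), (328, np.int64(46), np.int64(37)), (332, np.int64(44), np.int64(35)), (336, np.int64(44), np.int64(36)), (340, np.int64(42), np.int64(32)), (344, np.int64(41), np.int64(33)), (348, np.int64(44), np.int64(34)), (352, np.int64(46), np.int64(35)), (356, np.int64(41), np.int64(30)), (360, np.int64(96), np.int64(77)), (364, np.int64(119), np.int64(101)), (368, np.int64(100), np.int64(81)), (372, np.int64(101), np.int64(83)), (376, np.int64(113), np.int64(90)), (380, np.int64(28), np.int64(28)), (384, np.int64(38), np.int64(38))]
260 [(280, np.int64(111), np.int64(234)), (284, np.int64(107), np.int64(230)), (288, np.int64(104), np.int64(227)), (292, np.int64(
[... 4925 characters left out ...]
08, np.int64(56), np.int64(47)), (312, np.int64(45), np.int64(36)), (316, np.int64(44), np.int64(37)), (320, np.int64(47), np.int64(36)), (324, np.int64(46), np.int64(37)), (328, np.int64(45), np.int64(38)), (332, np.int64(47), np.int64(39)), (336, np.int64(45), np.int64(36)), (340, np.int64(47), np.int64(39)), (344, np.int64(46), np.int64(36)), (348, np.int64(42), np.int64(35)), (352, np.int64(46), np.int64(38)), (356, np.int64(47), np.int64(36)), (360, np.int64(41), np.int64(34)), (364, np.int64(85), np.int64(68)), (368, np.int64(103), np.int64(85)), (372, np.int64(103), np.int64(83)), (376, np.int64(122), np.int64(99)), (380, np.int64(28), np.int64(29)), (384, np.int64(40), np.int64(43))]
```

```bash
cat >> h.py <<'E'
b_=-.03;cz=-.0205
def show(sgn,roll,dist=.1,off=np.zeros(3)):
    hh=np.array([-np.sin(yw),np.cos(yw),0]);up=np.cross(d,hh)
    z=R.from_rotvec(d*roll).apply(-up);x=-d*sgn
    Rt=np.c_[x,np.cross(z,x),z]@R.from_rotvec([0,-b_,0]).as_matrix().T.T
    # want Rt@n = x, n=(cos b,0,-sin b)
    Rc=np.c_[[np.cos(b_),0,-np.sin(b_)],[0,1,0],[np.sin(b_),0,np.cos(b_)]]
    Rt=np.c_[x,np.cross(z,x),z]@Rc.T
    return L+(dist+.009)*d+off-Rt@[0,0,cz],Rt
E
python3 - <<'E'
from bench import *
from h import *
s=read_state();print(s["time"],s["ee_pos"]);print(plan(s,*show(1,0)))
E
```

```text
5.1 [0.64848205 0.15587654 0.2196504 ]
[-0.0086  0.025   0.0074  0.0947 -0.0013 -0.0062]
```

>>> {"fn": "play_rows", "kwargs": {
  "increments": "-0.0086 0.025 0.0074 0.02 0 -0.003 0.3;-0.0086 0.025 0.0074 0.04 0 -0.006 0.3;-0.0086 0.025 0.0074 0.06 0 -0.0062 0.3;-0.0086 0.025 0.0074 0.08 -0.001 -0.0062 0.3;-0.0086 0.025 0.0074 0.09 -0.0013 -0.0062 0.3;-0.0086 0.025 0.0074 0.0947 -0.0013 -0.0062 0.3;-0.0086 0.025 0.0074 0.0947 -0.0013 -0.0062 0.3;-0.0086 0.025 0.0074 0.0947 -0.0013 -0.0062 0.3"
}}

```text
time: 5.9
ee_pos: [0.5992, 0.2278, 0.2387]
eef_rot: [0.492, 0.868, 0.033, -0.055]
ft_force: [0.0, -0.8, -0.1]
width: 0.0476
grip_force: 15.0
```

Run:
```python
from bench import *
from h import *
s=read_state();log(s);print(s["time"],s["joint_positions"].round(3),s["ee_pos"],s["ft_force"]);print(plan(s,*show(1,0)))
R0=R.from_quat(s["eef_rot"]).as_matrix();cc=s["ee_pos"]+R0@[0,0,cz];ct=cc+R0@np.array([np.cos(b_),0,-np.sin(b_)])*.009
ims=[]
for n in("scene","side"):
    im=camera(n)["color"][:,:,::-1];cv2.imwrite(f"pics/{n}_s1.png",im)
    print(n,"lens",proj(n,L)[0].round(1),"cap",proj(n,cc)[0].round(1),"top",proj(n,ct)[0].round(1))
    x,y=(proj(n,cc)[0]+proj(n,L)[0])/2;x=int(x)-28;y=int(y)-40
    print(x,y);ims.append(cv2.convertScaleAbs(cv2.resize(im[y:y+80,x:x+56],None,fx=7,fy=7,interpolation=cv2.INTER_CUBIC),alpha=2))
cv2.imwrite("pics/s1.png",np.hstack(ims))
```

```text
5.9 [-0.773  0.413  0.561  1.397 -0.341  1.433  0.346] [0.59922432 0.22784189 0.23865181] [ 0.0147942  -0.77288926 -0.10987584]
[ 0.004   0.0029 -0.0088  0.006   0.0026  0.0037]
scene lens [375.3 254.8] cap [324.7 241.7] top [328.5 242.6]
322 208
side lens [242.4 119.5] cap [269.2 133.5] top [267.  132.3]
227 86
```

View pics/s1.png

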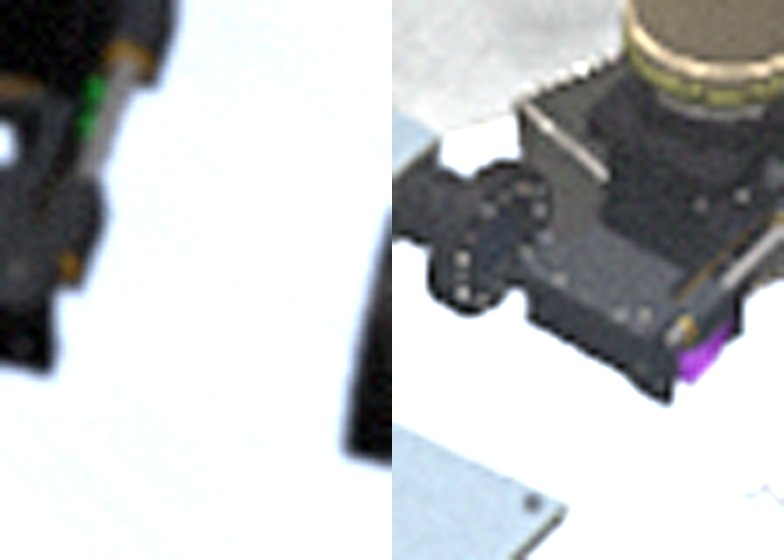

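The side half shows the ring light's LED circle centred near (503,244), 1 px from my lens estimate. The gripper is clear of the camera and the cap's purple rim shows at (705,350). I'll refine the lens slightly and settle.

```bash
python3 - <<'E'
from bench import *
from h import *
x,f=tri((374.4,254.75),(242.2,120.1));print(x,f)
v=x[:2]-[.459,.461];print(np.linalg.norm(v),np.degrees(np.arctan2(v[1],v[0])))
open("h.py","a").write(f"L=np.array({x.round(4).tolist()})\n")
E
python3 - <<'E'
from bench import *
from h import *
s=read_state();print(L,s["ee_pos"],plan(s,*show(1,0)))
E
```

```text
[0.54286922 0.32315378 0.26532775] [ 0.22401434 -0.06329877  0.35337317  0.12064572]
0.16135559450905856 -58.6825831332707
[0.5429 0.3232 0.2653] [0.59935731 0.22784604 0.23853356] [ 0.0039  0.003  -0.0089  0.0044  0.0014  0.005 ]
```

>>> {"fn": "play_rows", "kwargs": {
  "increments": "0.0039 0.003 -0.0089 0.0044 0.0014 0.005 0.3;0.0039 0.003 -0.0089 0.0044 0.0014 0.005 0.3;0.0039 0.003 -0.0089 0.0044 0.0014 0.005 0.3;0.0039 0.003 -0.0089 0.0044 0.0014 0.005 0.3"
}}

```text
time: 6.4
ee_pos: [0.5976, 0.2339, 0.2342]
eef_rot: [0.488, 0.871, 0.032, -0.057]
ft_force: [0.5, 0.1, 0.7]
width: 0.0478
grip_force: 15.0
```

Run:
```python
from bench import *
from h import *
s=read_state();log(s);print(s["time"],s["joint_positions"].round(3),s["joint_vel"].round(3),s["ee_pos"],plan(s,*show(1,0)))
```

```text
6.4 [-0.776  0.419  0.555  1.398 -0.344  1.43   0.35 ] [ 0.    -0.003  0.    -0.    -0.001  0.001 -0.001] [0.5976471  0.23391173 0.2342069 ] [-0.0001 -0.0003  0.0015 -0.0011 -0.0002 -0.    ]
```

>>> {"fn": "play_rows", "kwargs": {
  "increments": "0 0 0.001 -0.001 0 0 0.3;0 0 0.001 -0.001 0 0 0.3;0 0 0.001 -0.001 0 0 0.3;0 0 0.001 -0.001 0 0 0.3;0 0 0.001 -0.001 0 0 0.3;0 0 0.001 -0.001 0 0 0.3;0 0 0.001 -0.001 0 0 0.3;0 0 0.001 -0.001 0 0 0.3"
}}

```text
time: 7.2
ee_pos: [0.5981, 0.2332, 0.2342]
eef_rot: [0.488, 0.87, 0.032, -0.057]
ft_force: [0.7, -0.6, -0.1]
width: 0.0472
grip_force: 15.0
```

>>> {"fn": "play_rows", "kwargs": {
  "increments": "0 0 0 0 0 0 0.3;0 0 0 0 0 0 0.3;0 0 0 0 0 0 0.3;0 0 0 0 0 0 0.3;0 0 0 0 0 0 0.3;0 0 0 0 0 0 0.3;0 0 0 0 0 0 0.3;0 0 0 0 0 0 0.3"
}}

```text
time: 8.0
ee_pos: [0.5981, 0.2332, 0.2341]
eef_rot: [0.488, 0.87, 0.032, -0.057]
ft_force: [0.8, 0.9, 0.3]
width: 0.0472
grip_force: 15.0
```

```bash
cat > fk.py <<'E'
from h import *
import itertools
D=[json.loads(l) for l in open("log.jsonl")]
def fk(q,p,sg):
    ph,d1,L1,L2,L3,a1,a2,a3,t=p
    A=lambda ax,v:R.from_euler(ax,v)
    T=A('z',ph+sg[0]*q[0]);x=np.array([0,0,d1])
    T=T*A('y',q[1])*A('z',sg[1]*q[2]);x=x+T.apply([a1,0,L1])
    T=T*A('y',q[3])*A('z',sg[2]*q[4]);x=x+T.apply([a2,0,L2])
    T=T*A('y',q[5])*A('z',sg[3]*q[6]+t);x=x+T.apply([a3,0,L3]);return x,T
def res(p,sg):
    o=[]
    for s in D:
        x,T=fk(s["joint_positions"],p,sg);o+=[x-s["ee_pos"],(T.inv()*R.from_quat(s["eef_rot"])).as_rotvec()*.3]
    return np.concatenate(o)
E
python3 - <<'E'
from bench import *
from fk import *
s=read_state();print(s["time"],s["ee_pos"],plan(s,*show(1,0)))
best=None
for sg in itertools.product((1,-1),repeat=4):
  for ph in(0,1.5,3,-1.5):
   for t in (0,1.57,3.14,-1.57):
    r=least_squares(res,[ph,.34,.42,.5,.4,0,0,0,t],args=(sg,),max_nfev=60)
    if best is None or r.cost<best[0]: best=(r.cost,sg,r.x)
print(best);print(np.abs(res(best[2],best[1])).max());json.dump([best[1],best[2].tolist()],open("fk.json","w"))
E
```

```text
8.0 [0.5980948  0.23315327 0.23414606] [-0.     -0.0004  0.0006 -0.0002 -0.0002  0.    ]
(np.float64(0.000169755532735532), (-1, -1, -1, -1), array([-2.26148003e-02,  3.08420752e-01,  4.31437588e-01,  4.96385335e-01,
        3.95051580e-01, -1.72192233e-04, -1.54328044e-02, -2.79949900e-02,
        1.54798370e+00]))
0.006297649899349278
```

```bash
cat >> fk.py <<'E'
sg,P0=json.load(open("fk.json")) if __import__("os").path.exists("fk.json") else (None,None)
lo=np.array([-2.6,-.5,-1.47,.16,-1.27,.06,-2.6]);hi=np.array([2.6,2.12,1.34,2.42,4.41,2.06,2.6])
def ik(P,Rt,q0):
    Rt=R.from_matrix(Rt)
    def f(q):
        x,T=fk(q,P0,sg);return np.r_[(x-P)*3,(T.inv()*Rt).as_rotvec(),.002*(q-q0)]
    r=least_squares(f,np.clip(q0,lo+.01,hi-.01),bounds=(lo,hi),max_nfev=80);return r.x,np.linalg.norm(r.fun[:6])
E
python3 - <<'E'
from bench import *
from fk import *
s=read_state();q=s["joint_positions"]
g=np.random.default_rng(0)
for roll in(-1.6,-1.2,-.8,-.4,0,.4,.8,1.2,1.6):
    sol=[]
    P,Rt=show(-1,roll)
    for i in range(14):
        q0=q.copy() if i==0 else g.uniform(lo,hi)
        if i<4: q0[6]=[.35,-2.4,2.4,-2.4][i]; 
        if i==3:q0[4]=2.
        x,e=ik(P,Rt,q0)
        if e<.01: sol.append((np.minimum(x-lo,hi-x).min(),x))
    sol.sort(key=lambda t:-t[0])
    z=Rt[:,2];print(roll,z.round(2),len(sol));[print("   ",round(m,3),x.round(2)) for m,x in sol[:3]]
E
```

```text
-1.6 [-0.84 -0.55  0.03] 0
-1.2 [-0.8  -0.48 -0.36] 0
-0.8 [-0.63 -0.34 -0.7 ] 0
-0.4 [-0.36 -0.15 -0.92] 6
    0.0 [-0.77  0.95  1.01  0.87 -0.61  1.99 -2.6 ]
    0.0 [-0.77  0.95  1.01  0.87 -0.61  1.99 -2.6 ]
    0.0 [-0.77  0.95  1.01  0.87 -0.61  1.99 -2.6 ]
0 [-0.04  0.06 -1.  ] 3
    0.0 [-0.98  0.57  0.99  1.37 -0.53  1.48 -2.6 ]
    0.0 [-0.98  0.57  0.99  1.37 -0.53  1.48 -2.6 ]
    0.0 [-0.98  0.57  0.99  1.37 -0.53  1.48 -2.6 ]
0.4 [ 0.3   0.26 -0.92] 4
    0.0 [-1.26  0.18  1.1   1.8  -0.45  0.95 -2.6 ]
    0.0 [-1.26  0.18  1.1   1.8  -0.45  0.95 -2.6 ]
    0.0 [-1.26  0.18  1.1   1.8  -0.45  0.95 -2.6 ]
0.8 [ 0.59  0.41 -0.7 ] 2
    0.251 [ 0.33 -0.12 -0.49  2.17 -0.89  0.49 -2.15]
    0.25 [ 0.12 -0.11 -0.3   2.17 -0.84  0.47 -2.18]
1.2 [ 0.79  0.49 -0.36] 6
    0.007 [-1.14 -0.16  0.99  2.41  3.99  0.45 -0.63]
    0.006 [-1.02 -0.13  0.87  2.41  4.    0.47 -0.66]
    0.005 [-0.04 -0.08 -0.09  2.41  4.04  0.54 -0.78]
1.6 [0.87 0.49 0.03] 0
```

```bash
cat > sim.py <<'E'
from fk import *
def jac(q):
    x,T=fk(q,P0,sg);J=np.zeros((6,7))
    for i in range(7):
        e=np.zeros(7);e[i]=1e-5;y,U=fk(q+e,P0,sg);J[:3,i]=(y-x)/1e-5;J[3:,i]=(U*T.inv()).as_rotvec()/1e-5
    return x,T,J
def follow(q,P,Rt,n=40,tilt=None):
    q=q.copy()
    for k in range(n):
        x,T,J=jac(q);e=np.r_[P-x,(R.from_matrix(Rt)*T.inv()).as_rotvec()]
        if tilt is not None and np.linalg.norm(e[3:])>2.5: e[3:]=T.as_matrix()[:,2]*abs(np.linalg.norm(e[3:]))
        a=np.linalg.norm(e[3:]);e[3:]*=min(1,.15/max(a,1e-9));b=np.linalg.norm(e[:3]);e[:3]*=min(1,.05/max(b,1e-9))
        free=np.ones(7,bool)
        for _ in range(4):
            Jf=J[:,free];dq=np.zeros(7);dq[free]=Jf.T@np.linalg.solve(Jf@Jf.T+1e-5*np.eye(6),e)
            bad=((q+dq>hi)|(q+dq<lo))&free
            if not bad.any():break
            free&=~bad
        q=np.clip(q+dq,lo,hi)
    x,T=fk(q,P0,sg);return q,np.linalg.norm(x-P),(R.from_matrix(Rt)*T.inv()).magnitude()
E
python3 - <<'E'
from bench import *
from sim import *
q0=read_state()["joint_positions"]
for roll in(.5,.7,.8):
    q=q0
    for st in[(1,0,.2),(1,roll,.2)]:
        q,e,a=follow(q,*show(*st));print(roll,st,q.round(2),round(e,4),round(a,3))
    P,Rt=show(1,roll,.2)
    for k in(1,2,3,4):
        Q,Rk=P,Rt@R.from_rotvec([0,0,k*np.pi/4]).as_matrix()
        if k==4:Q,Rk=show(-1,roll,.2)
        q,e,a=follow(q,Q,Rk);print("  turn",k,q.round(2),round(e,4),round(a,3))
    q,e,a=follow(q,*show(-1,roll,.1));print("  final",q.round(2),round(e,4),round(a,3))
s=read_state();print(plan(s,*show(1,0,.2)),plan(s,*show(1,.7,.2)))
E
```

```text
0.5 (1, 0, 0.2) [-0.62  0.5   0.58  1.32 -0.38  1.47  0.51] 0.0 0.0
0.5 (1, 0.5, 0.2) [-0.67  0.11  0.59  1.84 -0.52  0.87  0.71] 0.0 0.0
  turn 1 [-0.7   0.16  0.65  1.78 -0.56  0.9  -0.06] 0.0 0.0
  turn 2 [-0.73  0.21  0.73  1.74 -0.62  0.94 -0.78] 0.0 0.0
  turn 3 [-0.77  0.25  0.82  1.74 -0.69  0.96 -1.5 ] 0.0 0.0
  turn 4 [-0.91  0.21  0.95  1.81 -0.64  0.9  -2.31] 0.0 0.0
  final [-1.08  0.16  0.96  1.87 -0.56  0.81 -2.45] 0.0335 0.019
0.7 (1, 0, 0.2) [-0.62  0.5   0.58  1.32 -0.38  1.47  0.51] 0.0 0.0
0.7 (1, 0.7, 0.2) [-0.65  0.    0.59  2.03 -0.73  0.65  0.94] 0.0 0.0
  turn 1 [-0.65  0.04  0.6   1.97 -0.74  0.69  0.15] 0.0 0.0
  turn 2 [-0.65  0.08  0.64  1.93 -0.78  0.73 -0.59] 0.0 0.0
  turn 3 [-0.66  0.11  0.7   1.92 -0.84  0.75 -1.3 ] 0.0 0.0
  turn 4 [-0.72  0.06  0.74  1.99 -0.77  0.66 -2.12] 0.0 0.0
  final [-0.85 -0.09  0.63  2.09 -0.45  0.52 -2.53] 0.0 0.0
0.8 (1, 0, 0.2) [-0.62  0.5   0.58  1.32 -0.38  1.47  0.51] 0.0 0.0
0.8 (1, 0.8, 0.2) [-0.66 -0.03  0.6   2.11 -0.91  0.57  1.14] 0.0 0.0
  turn 1 [-0.64 -0.    0.6   2.05 -0.9   0.6   0.33] 0.0 0.0
  turn 2 [-0.62  0.04  0.62  2.01 -0.94  0.65 -0.42] 0.0 0.0
  turn 3 [-0.61  0.07  0.66  2.   -0.99  0.68 -1.13] 0.0 0.0
  turn 4 [-0.65  0.03  0.68  2.07 -0.95  0.58 -1.93] 0.0 0.0
  final [-0.74 -0.13  0.53  2.17 -0.65  0.41 -2.33] 0.0 0.0
[-0.     -0.0004  0.0006 -0.1001 -0.0003 -0.003 ] [-6.997e-01 -6.000e-04 -2.050e-02 -1.000e-01  1.290e-02 -7.800e-03]
```

>>> {"fn": "play_rows", "kwargs": {
  "increments": "0 0 0 -0.02 0 0 0.3;0 0 0 -0.04 0 0 0.3;0 0 0 -0.065 0 -0.002 0.3;-0.1 0 0 -0.09 0 -0.003 0.3;-0.2 0 0 -0.1 0.004 -0.003 0.3;-0.3 0 -0.006 -0.1 0.006 -0.004 0.3;-0.4 0 -0.01 -0.1 0.008 -0.005 0.3;-0.5 0 -0.015 -0.1 0.01 -0.006 0.3"
}}

```text
time: 8.8
ee_pos: [0.659, 0.1527, 0.2278]
eef_rot: [0.481, 0.838, 0.248, 0.067]
ft_force: [-0.1, 0.5, -0.6]
width: 0.0475
grip_force: 15.0
```

Run:
```python
from bench import *
from h import *
s=read_state();log(s);print(s["time"],s["joint_positions"].round(3),s["ft_force"],s["width"],plan(s,*show(1,.8,.2)))
```

```text
8.8 [-0.63   0.17   0.548  1.78  -0.544  0.866  0.708] [-0.14017445  0.51404363 -0.59415846] 0.04746277319419951 [-0.2949  0.0003 -0.0089  0.0004  0.0051 -0.    ]
```

>>> {"fn": "play_rows", "kwargs": {
  "increments": "-0.1 0 -0.003 0 0.002 0 0.3;-0.2 0 -0.006 0 0.004 0 0.3;-0.295 0 -0.009 0 0.005 0 0.3;-0.295 0 -0.009 0 0.005 0 0.3;-0.295 0 -0.009 0 0.005 0 0.3"
}}

```text
time: 9.3
ee_pos: [0.6625, 0.1551, 0.2297]
eef_rot: [0.462, 0.796, 0.366, 0.136]
ft_force: [0.4, 0.2, 0.5]
width: 0.0476
grip_force: 15.0
```

>>> {"fn": "play_rows", "kwargs": {
  "increments": "0 0 0.13 0 0 0 0.3;0 0 0.26 0 0 0 0.3;0 0 0.39 0 0 0 0.3;0 0 0.52 0 0 0 0.3;0 0 0.65 0 0 0 0.3;0 0 0.78 0 0 0 0.3;0 0 0.91 0 0 0 0.3;0 0 1.04 0 0 0 0.3"
}}

```text
time: 10.1
ee_pos: [0.6635, 0.1559, 0.2305]
eef_rot: [0.797, 0.46, 0.386, -0.064]
ft_force: [0.0, -0.3, -0.2]
width: 0.0475
grip_force: 15.0
```

Run:
```python
from bench import *
from h import *
s=read_state();log(s);print(s["time"],s["joint_positions"].round(3),s["ft_force"],s["width"],plan(s,*show(-1,.8,.2)))
```

```text
10.1 [-0.604  0.062  0.539  2.01  -0.94   0.579  0.08 ] [ 0.04170712 -0.25800687 -0.17737898] 0.04754735072323861 [-6.0300e-02  4.3400e-02  2.0971e+00 -1.5000e-03  9.0000e-04 -7.0000e-04]
```

>>> {"fn": "play_rows", "kwargs": {
  "increments": "0 0 0.13 0 0 0 0.3;-0.01 0.01 0.26 0 0 0 0.3;-0.01 0.01 0.39 0 0 0 0.3;-0.015 0.01 0.52 0 0 0 0.3;-0.02 0.015 0.65 0 0 0 0.3;-0.02 0.015 0.78 0 0 0 0.3;-0.025 0.02 0.91 0 0 0 0.3;-0.03 0.02 1.04 0 0 0 0.3"
}}

```text
time: 10.9
ee_pos: [0.6635, 0.1559, 0.2304]
eef_rot: [0.917, -0.003, 0.317, -0.241]
ft_force: [0.8, -0.5, -1.1]
width: 0.0476
grip_force: 15.0
```

Run:
```python
from bench import *
from h import *
s=read_state();log(s);print(s["time"],s["joint_positions"].round(3),s["ft_force"],s["width"],plan(s,*show(-1,.8,.2)))
```

```text
10.9 [-0.65   0.041  0.566  2.038 -0.942  0.522 -0.962] [ 0.79559784 -0.50164841 -1.09024034] 0.04759818790187522 [-2.940e-02  2.220e-02  1.057e+00  0.000e+00  1.700e-03 -7.000e-04]
```

>>> {"fn": "play_rows", "kwargs": {
  "increments": "0 0 0.13 0 0 0 0.3;-0.005 0 0.26 0 0 0 0.3;-0.01 0.01 0.39 0 0 0 0.3;-0.015 0.01 0.52 0 0 0 0.3;-0.02 0.015 0.65 0 0 0 0.3;-0.02 0.015 0.78 0 0 0 0.3;-0.025 0.02 0.91 0 0 0 0.3;-0.03 0.022 1.05 0 0.001 0 0.3"
}}

```text
time: 11.7
ee_pos: [0.6637, 0.1552, 0.2302]
eef_rot: [0.792, -0.47, 0.163, -0.354]
ft_force: [-0.2, 0.1, 0.6]
width: 0.0476
grip_force: 15.0
```

Run:
```python
from bench import *
from sim import *
s=read_state();log(s);print(s["time"],s["joint_positions"].round(3),s["ft_force"],s["width"],plan(s,*show(-1,.8,.2)))
for r in(.7,.8,.9):print(r,follow(s["joint_positions"],*show(-1,r,.1)))
```

```text
11.7 [-0.695  0.028  0.584  2.04  -0.847  0.486 -2.113] [-0.24228468  0.13855369  0.64092802] 0.04762401153381504 [ 0.0002 -0.0002  0.0071  0.0008  0.0006 -0.0006]
0.7 (array([-0.76443009, -0.08932732,  0.54465131,  2.08886144, -0.47058851,
        0.52779479, -2.51120871]), np.float64(1.3877787807814457e-16), 3.927683650008202e-16)
0.8 (array([-0.73495672, -0.12947106,  0.52235799,  2.17423577, -0.64775837,
        0.41020715, -2.32888247]), np.float64(1.1775693440128312e-16), 2.0443258006786255e-16)
0.9 (array([-0.73322064, -0.15595721,  0.52742285,  2.25014365, -0.96712607,
        0.31635815, -2.00651408]), np.float64(3.065703529144609e-16), 4.693893752929435e-16)
```

Run:
```python
from bench import *
from h import *
a=camera("wrist")["color"][100:330,130:440].astype(int)
m=((a[:,:,2]-a[:,:,1]>14)).astype(np.uint8)
for u in(140,156,170):print(u*2,[(v*2,*a[v,u-1:u+2].mean(0).round().astype(int)) for v in list(range(140,152,2))+list(range(178,194,2))])
cols=np.where(m[165,:])[0]*2;print(cols.min(),cols.max())
s=read_state();print(plan(s,*show(-1,.8,.1)))
```

```text
280 [(280, np.int64(103), np.int64(104), np.int64(97)), (284, np.int64(70), np.int64(71), np.int64(67)), (288, np.int64(49), np.int64(47), np.int64(46)), (292, np.int64(38), np.int64(21), np.int64(43)), (296, np.int64(46), np.int64(20), np.int64(58)), (300, np.int64(45), np.int64(17), np.int64(53)), (356, np.int64(39), np.int64(14), np.int64(55)), (360, np.int64(46), np.int64(21), np.int64(59)), (364, np.int64(46), np.int64(23), np.int64(59)), (368, np.int64(41), np.int64(16), np.int64(55)), (372, np.int64(36), np.int64(16), np.int64(44)), (376, np.int64(127), np.int64(54), np.int64(153)), (380, np.int64(42), np.int64(45), np.int64(41)), (384, np.int64(51), np.int64(47), np.int64(47))]
312 [(280, np.int64(112), np.int64(108), np.int64(104)), (284, np.int64(138), np.int64(134), np.int64(129)), (288, np.int64(191), np.int64(186), np.int64(175)), (292, np.int64(42), np.int64(20), np.int64(53)), (296, np.int64(43), np.int64(14), np.int64(53)), (300, np.int64(48), np.int64(22), np.int64(57)), (356, np.int64(43), np.int64(15), np.int64(54)), (360, np.int64(44), np.int64(18), np.int64(55)),
[... 354 characters left out ...]
84, np.int64(228), np.int64(235), np.int64(244)), (288, np.int64(230), np.int64(237), np.int64(245)), (292, np.int64(172), np.int64(172), np.int64(196)), (296, np.int64(34), np.int64(4), np.int64(42)), (300, np.int64(42), np.int64(20), np.int64(57)), (356, np.int64(44), np.int64(18), np.int64(55)), (360, np.int64(43), np.int64(15), np.int64(54)), (364, np.int64(45), np.int64(18), np.int64(55)), (368, np.int64(43), np.int64(11), np.int64(52)), (372, np.int64(44), np.int64(18), np.int64(52)), (376, np.int64(78), np.int64(29), np.int64(97)), (380, np.int64(41), np.int64(44), np.int64(42)), (384, np.int64(49), np.int64(47), np.int64(47))]
216 404
[ 0.0003 -0.0004 -0.0027 -0.0992  0.0009 -0.0037]
```

>>> {"fn": "play_rows", "kwargs": {
  "increments": "0 0 0.007 -0.02 0 0 0.3;0 0 0.007 -0.04 0 0 0.3;0 0 0.007 -0.06 0 0 0.3;0 0 0.007 -0.075 0 0 0.3;0 0 0.007 -0.088 0 0 0.3;0 0 0.007 -0.096 0 0 0.3;0 0 0.007 -0.099 0.0006 -0.0006 0.3;0 0 0.007 -0.099 0.0006 -0.0006 0.3"
}}

```text
time: 12.55
ee_pos: [0.6122, 0.24, 0.237]
eef_rot: [0.792, -0.469, 0.164, -0.354]
ft_force: [1.4, -0.2, -0.0]
width: 0.0478
grip_force: 15.0
```

Run:
```python
from bench import *
from h import *
s=read_state();log(s);print(s["time"],s["joint_positions"].round(3),s["ft_force"],s["width"],plan(s,*show(-1,.8,.1)))
R0=R.from_quat(s["eef_rot"]).as_matrix();cc=s["ee_pos"]+R0@[0,0,cz];cm=cc-R0@np.array([np.cos(b_),0,-np.sin(b_)])*.009
ims=[]
for n in("scene","side"):
    im=camera(n)["color"][:,:,::-1]
    print(n,"lens",proj(n,L)[0].round(1),"cap",proj(n,cc)[0].round(1),"mouth",proj(n,cm)[0].round(1))
    x,y=(proj(n,cc)[0]+proj(n,L)[0])/2;x=int(x)-40;y=int(y)-40
    print(x,y);ims.append(cv2.convertScaleAbs(cv2.resize(im[y:y+80,x:x+80],None,fx=5,fy=5,interpolation=cv2.INTER_CUBIC),alpha=2))
cv2.imwrite("pics/s2.png",np.hstack(ims))
```

```text
12.55 [-0.69  -0.073  0.336  2.113 -0.483  0.352 -2.594] [ 1.42453017 -0.19983974 -0.02254125] 0.04780429601751388 [-0.0009  0.0001  0.0078  0.0003 -0.0015 -0.003 ]
scene lens [374.6 254.7] cap [326.3 245.4] mouth [330.2 246.2]
310 210
side lens [242.6 120.2] cap [268.5 134.2] mouth [266.3 133.1]
215 87
```

View pics/s2.png

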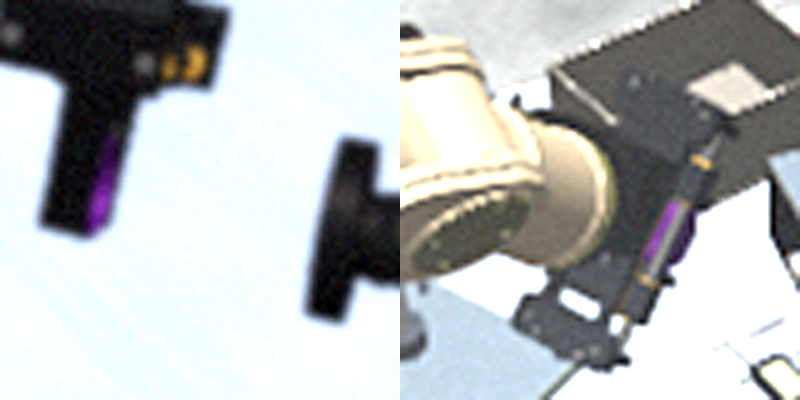

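The scene half shows the mouth's purple edge at (105,185), within 0.5 px of the prediction, with the ring front centred at (326,227) as expected and a wide gap between. Joint 7 is close to its limit, so I'll roll the tool slightly about the line of sight to relieve it.

Run:
```python
from bench import *
from sim import *
s=read_state()
for r in(.85,.9,.95,1.0):
    q,e,a=follow(s["joint_positions"],*show(-1,r,.1));print(r,q.round(2),e,plan(s,*show(-1,r,.1)))
```

```text
0.85 [-0.69 -0.14  0.49  2.21 -0.8   0.36 -2.18] 3.2487068343022356e-16 [ 0.0489 -0.0009  0.0071 -0.001  -0.0029 -0.003 ]
0.9 [-0.75 -0.16  0.54  2.25 -0.96  0.31 -2.01] 3.188872858294072e-16 [ 0.0989 -0.0008  0.0086 -0.001  -0.0039 -0.003 ]
0.95 [-0.86 -0.18  0.65  2.28 -1.16  0.27 -1.8 ] 1.3597399555105182e-16 [ 0.1488 -0.0006  0.0101 -0.001  -0.0049 -0.0032]
1.0 [-1.38 -0.37  1.1   2.33 -0.92  0.08 -1.91] 1.962615573354719e-16 [ 0.1988 -0.0005  0.0117 -0.001  -0.006  -0.0033]
```

>>> {"fn": "play_rows", "kwargs": {
  "increments": "0.03 0 0.004 0 -0.001 -0.001 0.3;0.06 0 0.008 -0.001 -0.0025 -0.002 0.3;0.09 0 0.0086 -0.001 -0.0035 -0.003 0.3;0.099 -0.001 0.0086 -0.001 -0.0039 -0.003 0.3;0.099 -0.001 0.0086 -0.001 -0.0039 -0.003 0.3;0.099 -0.001 0.0086 -0.001 -0.0039 -0.003 0.3"
}}

```text
time: 13.25
ee_pos: [0.6122, 0.2399, 0.2413]
eef_rot: [0.771, -0.465, 0.184, -0.394]
ft_force: [0.6, -0.1, 0.1]
width: 0.0471
grip_force: 15.0
```

Run:
```python
from bench import *
from h import *
s=read_state();print(s["time"],s["joint_positions"].round(3),s["ft_force"],plan(s,*show(-1,.9,.1)))
```

```text
13.25 [-0.774 -0.11   0.42   2.19  -0.742  0.229 -2.336] [ 0.56337071 -0.11252694  0.09700002] [ 0.0002  0.0008 -0.0009  0.0005 -0.0005 -0.    ]
```

On target, with joint margin. Hold for 1.6 s, then hand in.

>>> {"fn": "play_rows", "kwargs": {
  "increments": "0 0 0 0 0 0 0.3;0 0 0 0 0 0 0.3;0 0 0 0 0 0 0.3;0 0 0 0 0 0 0.3;0 0 0 0 0 0 0.3;0 0 0 0 0 0 0.3;0 0 0 0 0 0 0.3;0 0 0 0 0 0 0.3"
}}

```text
time: 14.05
ee_pos: [0.612, 0.2397, 0.241]
eef_rot: [0.771, -0.465, 0.184, -0.394]
ft_force: [0.1, 0.4, -1.0]
width: 0.0476
grip_force: 15.0
```

>>> {"fn": "play_rows", "kwargs": {
  "increments": "0 0 0 0 0 0 0.3;0 0 0 0 0 0 0.3;0 0 0 0 0 0 0.3;0 0 0 0 0 0 0.3;0 0 0 0 0 0 0.3;0 0 0 0 0 0 0.3;0 0 0 0 0 0 0.3;0 0 0 0 0 0 0.3"
}}

```text
time: 14.85
ee_pos: [0.612, 0.2397, 0.241]
eef_rot: [0.771, -0.465, 0.184, -0.394]
ft_force: [-0.9, 0.8, 0.2]
width: 0.0474
grip_force: 15.0
```

Run:
```python
from bench import *
from h import *
s=read_state();print(s["time"],plan(s,*show(-1,.9,.1)),s["width"])
print(close_job())
```

```text
14.85 [ 0.      0.0007 -0.0015  0.0005 -0.001   0.    ] 0.047365798778645975
the job is handed in; nothing more can be done
None
```

I showed the bandless cap to the inspection camera, closed top first and then open mouth, each held still for about 1.6 s, and handed the job in at 14.9 s with the cap still held up at the mouth pose (result not reported; within about 1 mm of my estimated pose, lens position good to 2–3 mm).

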